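# Take the drill jig from an angled set-up back to square

### The job

The aluminium plate in the drill jig is still clamped at an angle with steel setting blocks in the gap between it and the fence: turn the red clamp knob fully anticlockwise to its stop to free the plate, and put every setting block away in the wooden tray. Without lifting the plate off the bed, push its free front left corner so that it swings round on the pivot pin, which stands in the slot at its opposite corner, until its back edge lies flush along the fence with the slot's bottom against the pin; then turn the knob fully clockwise to its stop to clamp it. Leave the can, the glue bottle and the calliper where they are.

Things in the scene. Friction and masses are not known exactly. Their poses are not given: they have to be found in the camera images.
- jig_corner (a point): Drill jig, fixed: plywood base spanning x -195..+45, y -55..+255 mm in this frame, its top (the bed) 18 mm above the bench. This point lies on the bed in the nook where the plate's back right corner belongs: z up, x away from the robot towards the fence, whose front face is at x = 0, y left along the fence.
- fence (a point): Aluminium fence bar, 157 mm long (jig y), 22 deep, 20 mm high above the bed; this point is the middle of its front top edge. Axes as jig_corner.
- back_pin (a point): Top of the steel back pin, 12 mm across, 9 mm above the bed, behind the plate's back edge near its right end; the pin's front is in line with the fence face.
- pivot_pin (a point): Top of the steel pivot pin, 12 mm across, 9 mm above the bed, standing in the slot in the plate's right end; 20 mm in front of the fence line and 6 mm left of jig_corner.
- clamp_column (a point): Top of the column of the dark steel hold-down clamp, 18 x 22 mm, 40 mm above the bed, fixed. From it an arm 20 mm wide (28 at its nose) reaches 59 mm along -x over the plate; its top is 41 mm above the bed, its underside 25; the red knob sits on the nose.
- clamp_knob (a joint): Angle of the red clamp knob: 0 = anticlockwise stop (clamp fully open, rubber foot 5 mm above the plate), grows clockwise seen from above, 2.6 rad = clockwise stop (fully clamped). From about 1.9 on the foot bears on the plate with a spring, up to about 10 N. Friction about 0.08 N m; stays where it is left.
- knob_grip (a point): Centre of the knob's bar grip, on the vertical turning axis, about 83 mm above the bench. Red bar 54 long, 15 wide, 30 mm high (12 mm of it above this point, 18 mm below); this frame turns with the knob, x along the bar, z up.
- plate_centre (a point): Aluminium plate, 205 x 95 x 10 mm, about 0.5 kg, loose, lying on the bed, with an open slot in its right end that straddles the pivot pin; this point is its centre, 5 mm above its underside. x across it (towards its back edge), y along its 205 mm length (left), z up; when square to the jig its axes lie along those of jig_corner. At the start it is turned 0.32 to 0.38 rad anticlockwise.
- plate_slot (a point): Where the pivot pin's axis lies when the slot's bottom bears on the pin: 20 mm from the plate's back edge, 6 mm in from its right end, half its thickness up. The slot is 15 mm wide (1.5 mm play each side of the pin) and 12 mm deep, open to the right.
- plate_back_right (a point): Back right corner of the plate, at half its thickness; plate_centre axes. The front left corner, diagonally opposite, is at (-95, 205) mm in this frame.
- plate_back_left (a point): Back left corner of the plate, at half its thickness.
- tray_floor (a point): Middle of the inner floor of the open wooden tray on the robot's right: inside 206 (x) x 120 mm (y), walls 5 mm thick rising 17 mm above this floor; the floor is 5 mm above the bench; fixed.
- drink_can_mid (a point): Drink can, 66 mm across, 115 mm high, bystander; its centre.
- glue_bottle: Brown squeeze bottle with white cap, 48 x 67 x 157 mm, bystander behind the tray; origin centre of its underside.
- calliper: Digital calliper lying on the bench right of the tray, 67 x 210 x 11 mm, bystander; origin centre of its underside.
- block_1_centre (a point): Dark steel setting block 15 (x) x 24 (y) x 45 mm (z, high), 155 g, with small dark cross holes; its centre. At the start it stands on the bed in the wedge gap between plate and fence, x across the gap. May be absent.
- block_2_centre (a point): Dark steel setting block 25 (x) x 24 (y) x 45 mm (z, high), 205 g, with small dark cross holes; its centre. At the start it stands on the bed in the wedge gap between plate and fence, x across the gap. May be absent.
- block_3_centre (a point): Dark steel setting block 36 (x) x 24 (y) x 45 mm (z, high), 260 g, with small dark cross holes; its centre. At the start it stands on the bed in the wedge gap between plate and fence, x across the gap. May be absent.
- block_4_centre (a point): Dark steel setting block 46 (x) x 24 (y) x 45 mm (z, high), 310 g, with small dark cross holes; its centre. At the start it stands on the bed in the wedge gap between plate and fence, x across the gap. May be absent.

How it is judged (in metres and radians):
On the way, in this order (a step that is already met when the one before it is completed fails the run):
1. the clamp knob is at its anticlockwise stop (below 0.12 rad) (value of joint clamp_knob below 0.12 rad), for 0.2 s.
2. the plate lies flush along the fence with its slot home on the pivot pin, with the clamp still open (x of each of plate_back_right, plate_back_left in the frame of jig_corner above -0.003 m and y of plate_slot in the frame of jig_corner between 0.002 and 0.01 m and z of plate_centre in the frame of jig_corner below 0.01 m and value of joint clamp_knob below 0.5 rad), for 0.2 s.
3. the knob is at its clockwise stop (above 2.48 rad) (value of joint clamp_knob above 2.48 rad), for 0.2 s.
At the end, for the whole second after the job is handed in: Every setting block present lies in the tray (centre under 35 mm above its floor, any way up); the plate lies on the bed, both back corners within 3 mm of the fence line, its slot within 4 mm of home on the pivot pin; the knob is at its clockwise stop (above 2.48 rad) (x of block_1_centre in the frame of tray_floor between -0.105 and 0.105 m and y of block_1_centre in the frame of tray_floor between -0.062 and 0.062 m and z of each of block_1_centre, block_2_centre, block_3_centre, block_4_centre in the frame of tray_floor below 0.035 m and x of block_2_centre in the frame of tray_floor between -0.105 and 0.105 m and y of block_2_centre in the frame of tray_floor between -0.062 and 0.062 m and x of block_3_centre in the frame of tray_floor between -0.105 and 0.105 m and y of block_3_centre in the frame of tray_floor between -0.062 and 0.062 m and x of block_4_centre in the frame of tray_floor between -0.105 and 0.105 m and y of block_4_centre in the frame of tray_floor between -0.062 and 0.062 m and x of each of plate_back_right, plate_back_left in the frame of jig_corner above -0.003 m and y of plate_slot in the frame of jig_corner between 0.002 and 0.01 m and z of plate_centre in the frame of jig_corner below 0.01 m and value of joint clamp_knob above 2.48 rad); the robot touches nothing.
It fails at once if the plate is lifted off the jig bed (more than 15 mm) (z of plate_centre in the frame of jig_corner above 0.02 m).
It fails at once if the drink can, the glue bottle or the calliper is moved more than 3 cm (distance of any of drink_can_mid, glue_bottle, calliper from where it was at the start of the episode above 0.03 m).
Of block_1, block_2, block_3, block_4 only 2 to 4 are there at a start; the rules pass over those that are not, and their reading is None.
At some moment in a run one of block_1, block_2, block_3, block_4 may be knocked a few centimetres aside while the robot is not near it.
Once in a run the grip may slacken for a moment while it holds something.
It also fails if it takes over 210 s, if anything falls off the work surface, if the arm or the gripper's body presses on something with over 40 N, if the wrist force passes 120 N, or if a joint passes its speed limit or range.

### The arm

A 6-joint arm with a two-finger parallel gripper is mounted at the origin on a cart in front of the work surface, level with it; the furniture and walls round the work are solid. World frame = base frame: x ahead of the robot, y to its left, z up, the work surface at z = 0. Lengths are in m, angles in degrees, forces in N, time in s.
With the tool pointing down it reaches from about 0.25 to 0.725 m from the base axis. Payload 9.7 kg.
Tool frame: the origin (TCP) lies between the finger pads; the fingertips stand 19 mm ahead of it and the grasp point (between the pads) is the TCP; z points along the fingers, y is the line along which they close (so a half turn about z gives the same grasp; the last joint's range is limited). The gripper opens to 85 mm and grips with 20 to 120 N. Pads are 22 mm wide; open, the fingers measure 114 mm over their backs; the gripper's body (76 mm by 85 mm) begins 54 mm behind the grasp point. The pads swing forward as they close: fully open they stand 13 mm farther back than shut.
Start: joints at [64.916, 4.979, 10.078, 95.1, 0, 90], TCP at [0.233, 0.498, 0.25] pointing down, gripper open.
Joint ranges: [-179.16, 179.16], [-48.56, 103.87], [-65.8, 70.77], [-126.05, 130.52], [-82.76, 87.17], [-180, 180]. Speed limits (degrees/s): [127.2, 127.2, 147.25, 180, 180, 180].

### API

Orientations are given as [roll, pitch, yaw] about the fixed x, y, z axes, in that order (R = Rz(yaw) Ry(pitch) Rx(roll)).
In Python, from workcell import telemetry, camera, calibration, workorder gives the robot as it stands.
- The arm moves only by the tool play_rows, never from a script. Its argument "increments" is a list of rows, each a list of 3 entries, a list of its own where there are three numbers: the shift along the tool's x, y, z in mm, then the turn, a rotation vector about the tool's x, y, z in degrees, then the closure, from 0 (fully open) to 1 (shut). In form: [[[x, y, z], [ax, ay, az], jaw], ...]. A call has 1 to 20 rows; each row is the pose to reach, as a shift and turn from the pose commanded when the call began, along the tool's axes at that moment; what a row does not reach only later rows make up. A row lasts 1/10 s, in which the tool goes at most 50 mm and 8.59 degrees, less where a joint would pass 70% of its speed; a pose out of reach is approached as far as the arm can. A call with a gripper value outside its range is refused whole. The fingers move at their own pace and stop on an object; "grip_force" is the grip in N (left out, the last holds). Time passes only in rows, so rows that repeat a pose let the fingers close. It gives the time, the measured TCP pose, the force, the opening and the grip force at its end, in the units of the state.
- telemetry.get_obs(): the state, without advancing time (a new reading comes with each control period).
- camera(name): name is "side" or "top" or "wrist"; returns (picture, depth): 384x512x3 uint8, red, green, blue; 384x512 float32, m along the optical axis (not along the pixel's ray), 0 where there is no reading.
- calibration(name): a dict with "vertical_fov" (degrees; the focal length in pixels is half the picture's height over the tangent of half this angle, whatever the lens; pixels are square), "cx", "cy" (the principal point, pixels), "k1" (the pictures are not rectified: a ray, as slopes to the right and down, at radius r is drawn at 1 + k1 r^2 times it, then the intrinsics apply), "rvec" (rotation vector, rad) and "tvec" (3), from world to camera coordinates, as OpenCV has them; the wrist camera has in their place "hand_eye" (4x4, takes a point from camera to tool coordinates, whose origin is the TCP and whose axes are the flange's). Camera axes: x right, y down, z forward; pixel columns grow to the right and rows downward; lengths in m; the calibration is good to about 2 mm. A picture is of the moment at which its call begins: read the wrist's pose just before it. calibration takes no time and is no camera call.
- workorder.job_done(): hands the job in; it is judged then, once.
The state is a dict: "time": time; "q": joint angles; "qd": joint speeds; "joint_efforts": joint torques, N m; "ee_pos": TCP position; "tcp_rot": TCP orientation; "wrist_force": force on the tool from outside, world axes, zero at the start; "torque": the same for the moment, N m; "opening": finger opening in m; "grasp_force": force on a finger pad.
Only numpy, scipy, OpenCV 4.12 (cv2) and the standard library are available. Lean on these libraries where they do the work, as an engineer would, in place of code of your own. Each camera call takes 0.05 s, during which the arm holds its last target. There are 200 camera calls.

## Working session

There is one attempt and no reset: what is moved stays moved. The work goes in short steps, Python scripts to look and compute and a tool call to move; the robot and the scene stay as the last step left them, time stands still between calls to the robot, and variables do not carry over. Pictures are saved under pics/ and viewed, at most 14 in all, crops included, and the job is handed in when it is done.

Besides the shell and the picture viewer there is one more tool, called after "Request:" in YAML: its name, and indented under it one key for each argument. play_rows: Moves the arm, as the interface text tells. Its arguments: {"type":"object","properties":{"increments":{"type":"array"},"grip_force":{"type":"number"}},"required":["increments"]}

```bash
ls; mkdir -p pics; cat > h.py <<'E'
import numpy as np, cv2
from scipy.spatial.transform import Rotation as R
from workcell import telemetry, camera, calibration, workorder
def K(c):
    f=192/np.tan(np.radians(c['vertical_fov'])/2); return f
def pose():
    o=telemetry.get_obs(); T=np.eye(4); T[:3,:3]=R.from_euler('xyz',o['tcp_rot'],degrees=True).as_matrix(); T[:3,3]=o['ee_pos']; return T
def cam(n,T=None):
    c=calibration(n)
    if n=='wrist':
        W=(pose() if T is None else T)@np.array(c['hand_eye'])
    else:
        M=np.eye(4); M[:3,:3]=R.from_rotvec(np.ravel(c['rvec'])).as_matrix(); M[:3,3]=np.ravel(c['tvec']); W=np.linalg.inv(M)
    return c,W
def ray(c,W,uv):
    uv=np.atleast_2d(np.float64(uv)); d=(uv-[c['cx'],c['cy']])/K(c); s=d.copy()
    for _ in range(20): s=d/(1+c['k1']*(s**2).sum(1,keepdims=True))
    return np.c_[s,np.ones(len(s))]@W[:3,:3].T
def onz(c,W,uv,z):
    r=ray(c,W,uv); o=W[:3,3]; return o+r*((z-o[2])/r[:,2])[:,None]
def dep(c,W,uv,D):
    uv=np.atleast_2d(uv).astype(int); return W[:3,3]+ray(c,W,uv)*D[uv[:,1],uv[:,0]][:,None]
def proj(c,W,P):
    M=np.linalg.inv(W); p=np.atleast_2d(P)@M[:3,:3].T+M[:3,3]; s=p[:,:2]/p[:,2:]
    return s*(1+c['k1']*(s**2).sum(1,keepdims=True))*K(c)+[c['cx'],c['cy']]
def cloud(n,T=None):
    c,W=cam(n,T); im,D=camera(n)
    v,u=np.mgrid[:384,:512]; P=W[:3,3]+ray(c,W,np.c_[u.ravel(),v.ravel()])*D.reshape(-1,1)
    return c,W,im,D,P.reshape(384,512,3)
def save(n,im,s=1.5): cv2.imwrite('pics/'+n,cv2.resize(im[...,::-1],None,fx=s,fy=s))
E
python3 - <<'E'
from h import *
print(telemetry.get_obs())
for n in ['side','top','wrist']:
    c,W,im,D,P=cloud(n); save(n+'0.png',im); print(n,c,W[:3,3].round(3)); np.savez('/tmp/%s0.npz'%n,im=im,D=D,P=P)
E
```

```text
pics
{'time': 0.0, 'q': array([6.49166439e+01, 5.01241672e+00, 1.00345009e+01, 9.50997222e+01,
       1.26400552e-03, 9.00003877e+01]), 'qd': array([-0.08701366,  0.00418307, -0.06949528,  0.06328307,  0.10702413,
        0.00062324]), 'joint_efforts': array([ 1.28662497e-03, -5.20384312e+01,  4.64805722e+01,  1.61336950e-02,
        4.33714786e-05, -1.08987848e-06]), 'ee_pos': array([0.23307362, 0.49794923, 0.24957084]), 'tcp_rot': array([-1.79922362e+02, -1.26347897e-03,  1.54916254e+02]), 'wrist_force': array([-0.22218493, -0.09980494, -0.32234871]), 'torque': array([-0.06012586,  0.02128606,  0.00950537]), 'grasp_force': 0.0, 'opening': 0.08547995889679064}
side {'vertical_fov': 46.5560413001807, 'cx': 256.20678470460416, 'cy': 195.07833890450235, 'k1': 0.044214209750071815, 'rvec': array([ 2.24202521, -0.50447984,  0.21452629]), 'tvec': array([-0.52120534,  0.21407563,  1.64793762])} [ 0.018 -1.223  1.24 ]
top {'vertical_fov': 56.75313639649135, 'cx': 260.16694074488595, 'cy': 188.3703149721949, 'k1': 0.030542982970102252, 'rvec': array([ 2.04367407, -2.16648546,  0.23513951]), 'tvec': array([-0.00962493,  0.56736233,  1.08306377])} [ 0.316 -0.033  1.181]
wrist {'vertical_fov': 59.9674800571229, 'cx': 262.3330041326162, 'cy': 189.48198200710308, 'k1': 0.008492359454672185, 'hand_eye': array([[-4.43563752e-04, -9.58363897e-01, -2.85549374e-01,
         7.26601962e-02],
       [ 9.99999737e-01, -5.88997783e-04,  4.23431414e-04,
         6.92623298e-04],
       [-5.73989328e-04, -2.85549111e-01,  9.58363906e-01,
        -1.23403083e-01],
       [ 0.00000000e+00,  0.00000000e+00,  0.00000000e+00,
         1.00000000e+00]])} [0.168 0.53  0.373]
```

View pics/top0.png

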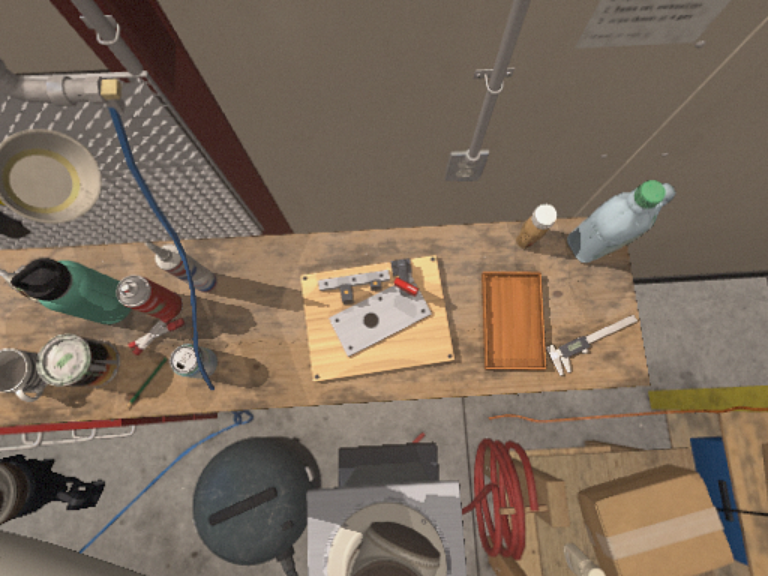

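View pics/side0.png

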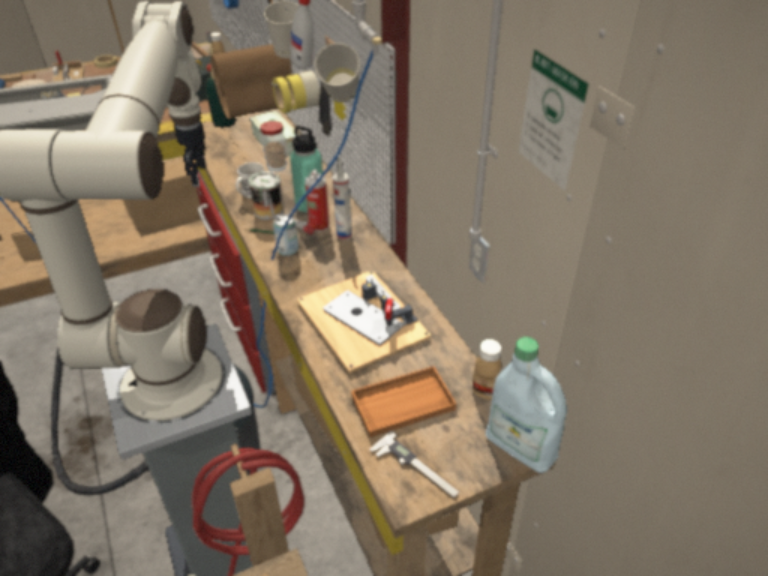

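Top view (768 px scale): jig at (303–455, 256–380), fence around (355,281), at least two dark blocks at (347,292) and (375,285), red knob (406,287), tray (515,320). Can at (187,360), glue bottle (538,225) and calliper (590,345). The side view agrees.

```bash
python3 - <<'E'
from h import *
c,W=cam('top'); d=np.load('/tmp/top0.npz')
pts={'base':[(303,278),(437,256),(453,360),(314,380)],'tray':[(482,273),(541,272),(546,369),(485,369)],'knob':[(406,287)],'fence':[(320,286),(388,276)],'blk':[(347,290),(375,284)],'col':[(402,268)],'can':[(185,358)],'glue':[(544,215)]}
for k,v in pts.items():
    z={'base':.018,'tray':.022,'knob':.095,'fence':.038,'blk':.063,'col':.058,'can':.115,'glue':.157}[k]
    print(k,onz(c,W,np.array(v)/1.5,z).round(3).tolist(),'depth',dep(c,W,np.array(v)/1.5,d['D']).round(3).tolist())
im=d['im']; P=d['P']; hsv=cv2.cvtColor(im,cv2.COLOR_RGB2HSV)
m=((hsv[...,0]<6)|(hsv[...,0]>174))&(hsv[...,1]>170); m[:, :250]=0; m[:,300:]=0; m[:160]=0;m[230:]=0
v,u=np.nonzero(m); print(len(u),u.mean(),v.mean(), np.percentile(P[m],[5,50,95],axis=0).round(3))
E
```

```text
base [[0.598, 0.151, 0.018], [0.631, -0.152, 0.018], [0.397, -0.169, 0.018], [0.372, 0.133, 0.018]] depth [[0.599, 0.151, 0.019], [0.638, -0.153, 0.003], [0.397, -0.17, 0.009], [0.373, 0.134, 0.016]]
tray [[0.585, -0.249, 0.022], [0.579, -0.38, 0.022], [0.366, -0.365, 0.022], [0.373, -0.235, 0.022]] depth [[0.589, -0.251, 0.003], [0.581, -0.378, 0.022], [0.367, -0.372, -0.003], [0.375, -0.238, -0.002]]
knob [[0.547, -0.075, 0.095]] depth [[0.548, -0.073, 0.095]]
fence [[0.573, 0.111, 0.038], [0.586, -0.039, 0.038]] depth [[0.576, 0.113, 0.033], [0.586, -0.037, 0.039]]
blk [[0.555, 0.051, 0.063], [0.565, -0.01, 0.063]] depth [[0.557, 0.052, 0.059], [0.565, -0.01, 0.064]]
col [[0.598, -0.07, 0.058]] depth [[0.6, -0.07, 0.058]]
can [[0.425, 0.372, 0.115]] depth [[0.316, -0.033, 1.181]]
glue [[0.666, -0.359, 0.157]] depth [[0.667, -0.358, 0.157]]
57 269.17543859649123 189.91228070175438 [[ 0.538 -0.092  0.089]
 [ 0.553 -0.069  0.093]
 [ 0.565 -0.054  0.097]]
```

```bash
cat >> h.py <<'E'
def go(xyz,yaw,T=None):
    "row from current pose to tool-down at xyz with yaw (deg)"
    T=pose() if T is None else T
    G=R.from_euler('xyz',[180,0,yaw],degrees=True).as_matrix()
    s=T[:3,:3].T@(np.array(xyz)-T[:3,3])*1000; r=R.from_matrix(T[:3,:3].T@G).as_rotvec(degrees=True)
    print('row',s.round(1).tolist(),r.round(2).tolist(),'n>=',int(max(np.linalg.norm(s)/50,np.linalg.norm(r)/8.5))+2)
E
python3 -c "
from h import *
go([.46,.0,.33],170)"
```

```text
row [-416.6, -354.9, -79.9] [-0.06, -0.01, -15.09] n>= 13
```

Request:
play_rows:
  increments:
    - [[-416.6, -354.9, -79.9], [0, 0, -15.1], 0]
    - [[-416.6, -354.9, -79.9], [0, 0, -15.1], 0]
    - [[-416.6, -354.9, -79.9], [0, 0, -15.1], 0]
    - [[-416.6, -354.9, -79.9], [0, 0, -15.1], 0]
    - [[-416.6, -354.9, -79.9], [0, 0, -15.1], 0]
    - [[-416.6, -354.9, -79.9], [0, 0, -15.1], 0]
    - [[-416.6, -354.9, -79.9], [0, 0, -15.1], 0]
    - [[-416.6, -354.9, -79.9], [0, 0, -15.1], 0]
    - [[-416.6, -354.9, -79.9], [0, 0, -15.1], 0]
    - [[-416.6, -354.9, -79.9], [0, 0, -15.1], 0]
    - [[-416.6, -354.9, -79.9], [0, 0, -15.1], 0]
    - [[-416.6, -354.9, -79.9], [0, 0, -15.1], 0]
    - [[-416.6, -354.9, -79.9], [0, 0, -15.1], 0]
    - [[-416.6, -354.9, -79.9], [0, 0, -15.1], 0]
    - [[-416.6, -354.9, -79.9], [0, 0, -15.1], 0]

```text
time: 1.65
ee_pos: [0.4596, 0.0013, 0.3302]
tcp_rot: [180.0, -0.0, 170.1]
wrist_force: [-0.3, 1.0, -0.2]
opening: 0.0853
grasp_force: 0.0
```

```bash
python3 - <<'E'
from h import *
print(telemetry.get_obs()['q'].round(1),telemetry.get_obs()['qd'].round(1)); T=pose(); print(T.round(3))
c,W,im,D,P=cloud('wrist',T); save('w1.png',im); np.savez('/tmp/w1.npz',im=im,D=D,P=P,W=W)
E
```

```text
[  0.2  -4.7   9.4 104.2   0.   10. ] [ 0.3 -0.1 -0.   0.1 -0.2 -0. ]
[[-0.985  0.172 -0.     0.46 ]
 [ 0.172  0.985  0.     0.001]
 [ 0.     0.    -1.     0.33 ]
 [ 0.     0.     0.     1.   ]]
```

View pics/w1.png

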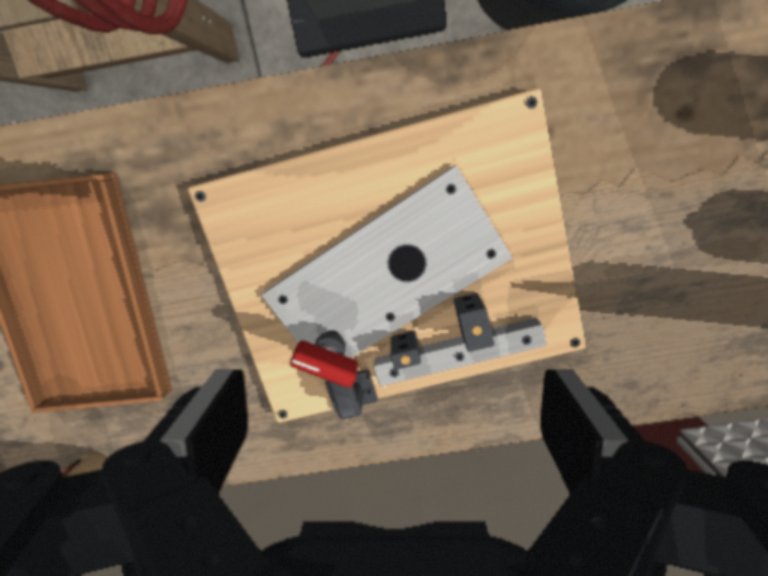

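Wrist view: two blocks, tops near (404,345) and (468,305), red bar (323,363), plate corners (262,295), (457,166), (511,258), fence (375–545, 325–385), tray at left.

```bash
python3 - <<'E'
from h import *
d=np.load('/tmp/w1.npz'); c=calibration('wrist'); W=d['W']; P=d['P']; im=d['im']
def rect(m,P):
    q=P[m][:,:2].astype(np.float32)*1000; (cx,cy),(a,b),t=cv2.minAreaRect(q); return np.round([cx,cy,a,b,t],1)
b=onz(c,W,np.array([(190,187),(540,90),(584,348),(277,421)])/1.5,.018); print('base',b.round(4).tolist())
f=b[2]-b[1]; g=b[3]-b[0]; print('yawx',np.degrees(np.arctan2([f[1],g[1]],[f[0],g[0]])), 'yawy',[np.degrees(np.arctan2(-(p-q)[0],(p-q)[1])) for p,q in((b[1],b[0]),(b[2],b[3]))])
reg=lambda u0,u1,v0,v1:np.s_[int(v0/1.5):int(v1/1.5),int(u0/1.5):int(u1/1.5)]
t=np.load('/tmp/top0.npz')
for n,P,im in(('w',P,im),('t',t['P'],t['im'])):
    hsv=cv2.cvtColor(im,cv2.COLOR_RGB2HSV)
    box=(P[...,0]>.5)&(P[...,0]<.62)&(P[...,1]>-.14)&(P[...,1]<.15)
    red=box&((hsv[...,0]<7)|(hsv[...,0]>173))&(hsv[...,1]>150)&(P[...,2]>.085)
    print(n,'knob',rect(red,P),np.median(P[red][:,2]),red.sum())
    blk=box&(P[...,2]>.052)&(P[...,1]>-.045)&(hsv[...,2]<255)
    nl,L,S,C=cv2.connectedComponentsWithStats(blk.astype(np.uint8))
    for i in range(1,nl):
        if S[i,4]>15:
            m=L==i; print(' blk',S[i,4],rect(m,P),np.percentile(P[m][:,2],[10,50,90]).round(4))
    fe=box&(P[...,2]>.034)&(P[...,2]<.043)&(hsv[...,1]<60)&(P[...,1]>-.045)
    print(' fence',rect(fe,P),fe.sum(),np.median(P[fe][:,2]))
    pl=(P[...,0]>.4)&(P[...,0]<.6)&(P[...,1]>-.14)&(P[...,1]<.12)&(abs(P[...,2]-.028)<.004)&(hsv[...,1]<45)
    k=np.ones((3,3),np.uint8);pl=cv2.morphologyEx(pl.astype(np.uint8),cv2.MORPH_OPEN,k); nl,L,S,C=cv2.connectedComponentsWithStats(pl); m=L==(1+S[1:,4].argmax())
    print(' plate',rect(m,P),np.median(P[m][:,2]))
    tr=(P[...,0]>.36)&(P[...,0]<.6)&(P[...,1]<-.22)&(P[...,1]>-.4)&(P[...,2]>.017)&(P[...,2]<.028)
    print(' tray rim',rect(tr,P),tr.sum())
    fl=(P[...,0]>.36)&(P[...,0]<.6)&(P[...,1]<-.22)&(P[...,1]>-.36)&(P[...,2]<.012)&(hsv[...,1]>160)
    print(' floor',fl.sum(),np.median(P[fl],0).round(3) if fl.sum() else 0)
E
```

```text
base [[0.4003, -0.1649, 0.018], [0.3742, 0.1383, 0.018], [0.6092, 0.1589, 0.018], [0.6356, -0.1456, 0.018]]
yawx [5.02319221 4.6847905 ] yawy [np.float64(4.9321434043911685), np.float64(4.951420803165828)]
w knob [553.7 -71.   53.1  14.9  57.1] 0.09400048103982733 512
 blk 563 [553.9  56.3  37.2  24.    4.9] [0.0606 0.0628 0.0638]
 blk 259 [570.1  -7.2  15.7  24.2   6.9] [0.0555 0.0625 0.0637]
 fence [568.   38.6  61.5 156.5   5.2] 1594 0.037986196883474876
 plate [504.8 -13.6  94.8 204.9  23.7] 0.02796158429863349
 tray rim [ 480.  -305.3  130.5  215.6   86. ] 1766
 floor 0 0
t knob [551.3 -74.   51.3  14.3  57.7] 0.0931818292563873 67
 blk 36 [567.6 -10.2  14.6  22.8   9.2] [0.0573 0.0615 0.0638]
 blk 85 [551.4  53.   36.   23.7   4.8] [0.0583 0.0611 0.0643]
 fence [565.2  35.6  60.1 154.7   6. ] 256 0.03703424698208013
 plate [501.7 -16.3  94.5 202.2  23.5] 0.02705996388635823
 tray rim [ 478.8 -308.3  130.5  213.8   86.3] 307
 floor 1725 [ 0.477 -0.31   0.004]
```

```bash
python3 -c "
from h import *
go([.5525,-.0725,.15],57.1)"
```

```text
row [-104.2, -56.8, 180.2] [0.01, -0.01, 113.04] n>= 15
```

Request:
play_rows:
  increments:
    - [[-104.2, -56.8, 180], [0, 0, 113], 0]
    - [[-104.2, -56.8, 180], [0, 0, 113], 0]
    - [[-104.2, -56.8, 180], [0, 0, 113], 0]
    - [[-104.2, -56.8, 180], [0, 0, 113], 0]
    - [[-104.2, -56.8, 180], [0, 0, 113], 0]
    - [[-104.2, -56.8, 180], [0, 0, 113], 0]
    - [[-104.2, -56.8, 180], [0, 0, 113], 0]
    - [[-104.2, -56.8, 180], [0, 0, 113], 0]
    - [[-104.2, -56.8, 180], [0, 0, 113], 0]
    - [[-104.2, -56.8, 180], [0, 0, 113], 0]
    - [[-104.2, -56.8, 180], [0, 0, 113], 0]
    - [[-104.2, -56.8, 180], [0, 0, 113], 0]
    - [[-104.2, -56.8, 180], [0, 0, 113], 0]
    - [[-104.2, -56.8, 180], [0, 0, 113], 0]
    - [[-104.2, -56.8, 180], [0, 0, 113], 0]
    - [[-104.2, -56.8, 180], [0, 0, 113], 0]

```text
time: 3.3
ee_pos: [0.5528, -0.0734, 0.1503]
tcp_rot: [180.0, -0.0, 57.3]
wrist_force: [-0.4, 0.8, 0.0]
opening: 0.0853
grasp_force: 0.0
```

```bash
python3 - <<'E'
from h import *
T=pose(); c,W,im,D,P=cloud('wrist',T); hsv=cv2.cvtColor(im,cv2.COLOR_RGB2HSV)
red=((hsv[...,0]<7)|(hsv[...,0]>173))&(hsv[...,1]>150)&(P[...,2]>.088)&(P[...,2]<.1)&(abs(P[...,0]-.55)<.06)&(abs(P[...,1]+.07)<.06)
q=P[red][:,:2].astype(np.float32)*1000; print(cv2.minAreaRect(q),np.median(P[red][:,2]),red.sum())
go([.5525,-.0725,.087],57.1,T)
E
```

```text
((554.7073974609375, -71.18162536621094), (52.87384796142578, 14.48317813873291), 56.81564712524414) 0.09429183664122939 1878
row [0.6, -0.7, 63.3] [0.01, -0.0, 0.15] n>= 3
```

Request:
play_rows:
  increments:
    - [[2.5, -0.3, 30], [0, 0, 0.4], 0]
    - [[2.5, -0.3, 63], [0, 0, 0.4], 0]
    - [[2.5, -0.3, 63], [0, 0, 0.4], 0]
    - [[2.5, -0.3, 63], [0, 0, 0.4], 1]
    - [[2.5, -0.3, 63], [0, 0, 0.4], 1]
    - [[2.5, -0.3, 63], [0, 0, 0.4], 1]
    - [[2.5, -0.3, 63], [0, 0, 0.4], 1]
    - [[2.5, -0.3, 63], [0, 0, 0.4], 1]
    - [[2.5, -0.3, 63], [0, 0, 0.4], 1]
    - [[2.5, -0.3, 63], [0, 0, 0.4], 1]
    - [[2.5, -0.3, 63], [0, 0, 0.4], 1]
    - [[2.5, -0.3, 63], [0, 0, 0.4], 1]
  grip_force: 40

```text
time: 4.55
ee_pos: [0.5544, -0.0718, 0.0881]
tcp_rot: [179.9, -0.0, 56.6]
wrist_force: [0.7, -0.7, 5.4]
opening: 0.0145
grasp_force: 41.9
```

Request:
play_rows:
  increments:
    - [[0, 0, 0], [0, 0, -8], 1]
    - [[0, 0, 0], [0, 0, -16], 1]
    - [[0, 0, 0], [0, 0, -24], 1]
    - [[0, 0, 0], [0, 0, -32], 1]
    - [[0, 0, 0], [0, 0, -40], 1]
    - [[0, 0, 0], [0, 0, -48], 1]
    - [[0, 0, 0], [0, 0, -56], 1]
    - [[0, 0, 0], [0, 0, -64], 1]
    - [[0, 0, 0], [0, 0, -72], 1]
    - [[0, 0, 0], [0, 0, -80], 1]
    - [[0, 0, 0], [0, 0, -88], 1]
    - [[0, 0, 0], [0, 0, -96], 1]
    - [[0, 0, 0], [0, 0, -104], 1]
    - [[0, 0, 0], [0, 0, -112], 1]
    - [[0, 0, 0], [0, 0, -120], 1]
    - [[0, 0, 0], [0, 0, -128], 1]
    - [[0, 0, 0], [0, 0, -136], 1]
    - [[0, 0, 0], [0, 0, -144], 1]
    - [[0, 0, 0], [0, 0, -148], 1]
    - [[0, 0, 0], [0, 0, -148], 1]

```text
time: 6.55
ee_pos: [0.5539, -0.0724, 0.0881]
tcp_rot: [-180.0, 0.0, -155.7]
wrist_force: [-0.8, 0.3, 7.7]
opening: 0.0144
grasp_force: 205.6
```

```bash
python3 - <<'E'
from h import *
o=telemetry.get_obs(); print(o['torque'],o['tcp_rot'],o['wrist_force'],o['q'])
E
```

```text
[ 0.25142205  1.14365438 -5.33499499] [-1.79991568e+02  3.40747242e-02 -1.55723099e+02] [-0.79542055  0.32177544  7.73568846] [-7.45169529e+00  6.06206070e+00 -6.69724083e+00  7.72072819e+01
  1.07479020e-02 -3.17285908e+01]
```

Request:
play_rows:
  increments:
    - [[0, 0, 0], [0, 0, 1.5], 1]
    - [[0, 0, 0], [0, 0, 1.5], 1]
    - [[0, 0, 0], [0, 0, 1.5], 0]
    - [[0, 0, 0], [0, 0, 1.5], 0]
    - [[0, 0, 0], [0, 0, 1.5], 0]
    - [[0, 0, 0], [0, 0, 1.5], 0]
    - [[0, 0, -50], [0, 0, 1.5], 0]
    - [[0, 0, -100], [0, 0, 1.5], 0]
    - [[0, 0, -100], [0, 0, 1.5], 0]

```text
time: 7.45
ee_pos: [0.5561, -0.0717, 0.1944]
tcp_rot: [-179.7, 0.5, -156.8]
wrist_force: [-0.1, 0.0, -0.4]
opening: 0.0852
grasp_force: 0.0
```

```bash
python3 - <<'E'
from h import *
T=pose(); c,W,im,D,P=cloud('wrist',T); save('w2.png',im,1.2); hsv=cv2.cvtColor(im,cv2.COLOR_RGB2HSV)
red=((hsv[...,0]<7)|(hsv[...,0]>173))&(hsv[...,1]>150)&(P[...,2]>.088)&(P[...,2]<.1)&(abs(P[...,0]-.55)<.06)&(abs(P[...,1]+.07)<.06)
q=P[red][:,:2].astype(np.float32)*1000; print(cv2.minAreaRect(q),red.sum())
box=(P[...,0]>.5)&(P[...,0]<.62)&(P[...,1]>-.045)&(P[...,1]<.15)&(P[...,2]>.054)&(P[...,2]<.07)
nl,L,S,C=cv2.connectedComponentsWithStats(box.astype(np.uint8))
for i in range(1,nl):
    if S[i,4]>40: print(S[i],cv2.minAreaRect(P[L==i][:,:2].astype(np.float32)*1000),np.median(P[L==i][:,2]))
go([.5545,.0555,.12],184.93,T)
E
```

```text
((553.4092407226562, -72.04664611816406), (52.76029586791992, 14.822553634643555), 5.64108943939209) 1304
[310 213  34  27 587] ((570.0496215820312, -7.524691581726074), (15.146718978881836, 24.281837463378906), 5.662670612335205) 0.0625879846648777
[ 381  214   45   47 1316] ((553.8646850585938, 55.809356689453125), (35.925987243652344, 25.31574249267578), 3.4530880451202393) 0.06267223768035221
row [-47.9, 118.0, 74.2] [-0.2, 0.52, 18.23] n>= 4
```

Knob bar now lies along jig x (5.6°, jig yaw 4.9°): open at the stop (the grip slipped against it). Next the 36 mm block at (0.554, 0.056).

Request:
play_rows:
  increments:
    - [[-47.9, 118.0, 60], [-0.2, 0.5, 18.2], 0.4]
    - [[-47.9, 118.0, 60], [-0.2, 0.5, 18.2], 0.4]
    - [[-47.9, 118.0, 60], [-0.2, 0.5, 18.2], 0.4]
    - [[-47.9, 118.0, 60], [-0.2, 0.5, 18.2], 0.4]
    - [[-47.9, 118.0, 60], [-0.2, 0.5, 18.2], 0.4]

```text
time: 8.0
ee_pos: [0.5509, 0.0565, 0.1258]
tcp_rot: [179.9, -0.7, -174.9]
wrist_force: [-0.2, -0.6, -0.4]
opening: 0.051
grasp_force: 0.0
```

```bash
python3 - <<'E'
from h import *
T=pose(); c,W,im,D,P=cloud('wrist',T); save('w3.png',im,1.2)
box=(P[...,0]>.5)&(P[...,0]<.62)&(P[...,1]>-.045)&(P[...,1]<.15)&(P[...,2]>.058)&(P[...,2]<.07)
nl,L,S,C=cv2.connectedComponentsWithStats(box.astype(np.uint8))
for i in range(1,nl):
    if S[i,4]>40: print(S[i],cv2.minAreaRect(P[L==i][:,:2].astype(np.float32)*1000),np.median(P[L==i][:,2]))
go([.554,.056,.061],184.9,T)
E
```

```text
[ 241  192   40   58 2265] ((554.1261596679688, 56.42505645751953), (36.9434700012207, 23.64319610595703), 4.228011131286621) 0.0628154940638416
[135 224  43  26 999] ((570.1038818359375, -6.919766426086426), (15.526049613952637, 24.034011840820312), 5.961796283721924) 0.06270692633175085
row [-3.8, -0.9, 64.8] [0.11, -0.66, 0.18] n>= 3
```

View pics/w3.png

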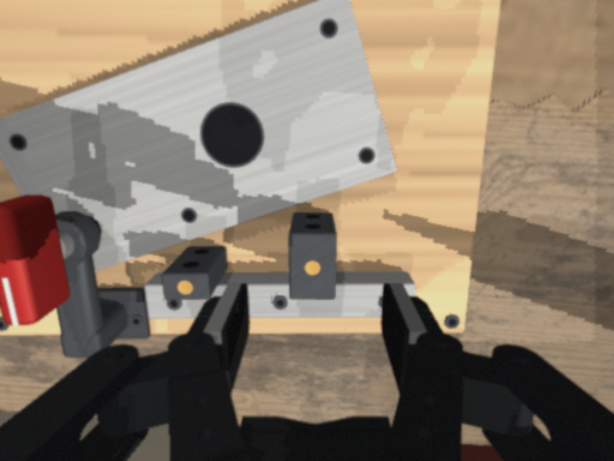

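Block 3 top at (312,225) sits centred between the fingers, block 1 at (200,260), nothing has moved. Descend and grip.

Request:
play_rows:
  increments:
    - [[-3.8, -0.9, 30], [0.1, -0.7, 0.2], 0.4]
    - [[-3.8, -0.9, 65], [0.1, -0.7, 0.2], 0.4]
    - [[-3.8, -0.9, 65], [0.1, -0.7, 0.2], 0.4]
    - [[-3.8, -0.9, 65], [0.1, -0.7, 0.2], 1]
    - [[-3.8, -0.9, 65], [0.1, -0.7, 0.2], 1]
    - [[-3.8, -0.9, 65], [0.1, -0.7, 0.2], 1]
    - [[-3.8, -0.9, 65], [0.1, -0.7, 0.2], 1]
    - [[-3.8, -0.9, 65], [0.1, -0.7, 0.2], 1]
    - [[-3.8, -0.9, 65], [0.1, -0.7, 0.2], 1]
  grip_force: 60

```text
time: 8.95
ee_pos: [0.556, 0.0549, 0.0645]
tcp_rot: [-180.0, 0.4, -175.3]
wrist_force: [-0.6, -2.1, 7.1]
opening: 0.0227
grasp_force: 60.5
```

Request:
play_rows:
  increments:
    - [[0, 0, -20], [0, 0, 0], 1]
    - [[0, 0, -40], [0, 0, 0], 1]
    - [[0, 0, -80], [0, 0, 0], 1]
    - [[0, 0, -110], [0, 0, 0], 1]
    - [[0, 0, -110], [0, 0, 0], 1]

```text
time: 9.45
ee_pos: [0.5564, 0.0553, 0.1777]
tcp_rot: [180.0, 0.6, -175.3]
wrist_force: [0.5, 0.3, -2.4]
opening: 0.0229
grasp_force: 59.4
```

```bash
python3 - <<'E'
from h import *
go([.53,-.30,.17],176)
E
```

```text
row [55.7, -351.9, 6.9] [0.07, 0.62, 8.72] n>= 9
```

Request:
play_rows:
  increments:
    - [[55, -352, 5], [0, 0.6, 8.7], 1]
    - [[55, -352, 5], [0, 0.6, 8.7], 1]
    - [[55, -352, 5], [0, 0.6, 8.7], 1]
    - [[55, -352, 5], [0, 0.6, 8.7], 1]
    - [[55, -352, 5], [0, 0.6, 8.7], 1]
    - [[55, -352, 5], [0, 0.6, 8.7], 1]
    - [[55, -352, 5], [0, 0.6, 8.7], 1]
    - [[55, -352, 5], [0, 0.6, 8.7], 1]
    - [[55, -352, 5], [0, 0.6, 8.7], 1]
    - [[55, -352, 5], [0, 0.6, 8.7], 1]

```text
time: 10.45
ee_pos: [0.5286, -0.2995, 0.1664]
tcp_rot: [180.0, -0.5, 176.0]
wrist_force: [-0.2, 0.3, -2.8]
opening: 0.0228
grasp_force: 60.0
```

```bash
python3 - <<'E'
from h import *
o=telemetry.get_obs(); print(o['opening'],o['grasp_force'],o['wrist_force'])
T=pose(); c,W,im,D,P=cloud('wrist',T); save('w4.png',im,1.2)
go([.53,-.30,.0525],176,T)
E
```

```text
0.02281560992085791 59.995710253715515 [-0.18217833  0.33053988 -2.79007748]
row [-2.3, -0.5, 113.9] [0.04, -0.47, 0.03] n>= 4
```

View pics/w4.png

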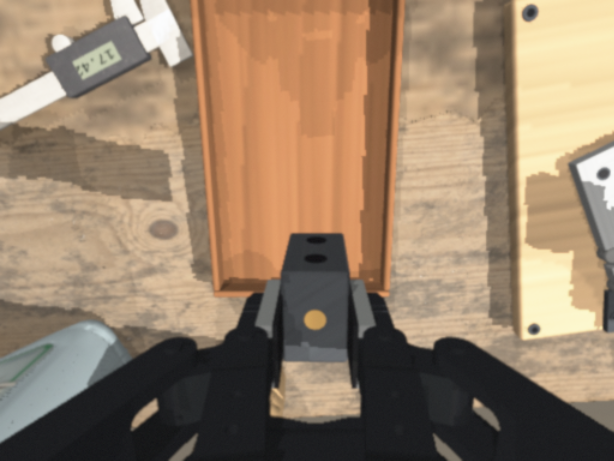

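Block held upright in the fingers above the tray's far end (tray rim (195–405, 0–295)). Lower and release.

Request:
play_rows:
  increments:
    - [[-2, -0.5, 50], [0, -0.5, 0], 1]
    - [[-2, -0.5, 90], [0, -0.5, 0], 1]
    - [[-2, -0.5, 108], [0, -0.5, 0], 1]
    - [[-2, -0.5, 113], [0, -0.5, 0], 1]
    - [[-2, -0.5, 113], [0, -0.5, 0], 1]
    - [[-2, -0.5, 113], [0, -0.5, 0], 0.5]
    - [[-2, -0.5, 113], [0, -0.5, 0], 0.4]
    - [[-2, -0.5, 113], [0, -0.5, 0], 0.4]
    - [[-2, -0.5, 113], [0, -0.5, 0], 0.4]
    - [[-2, -0.5, 70], [0, -0.5, 0], 0.4]
    - [[-2, -0.5, 30], [0, -0.5, 0], 0.4]
    - [[-2, -0.5, -10], [0, -0.5, 0], 0.4]
    - [[-2, -0.5, -10], [0, -0.5, 0], 0.4]

```text
time: 11.8
ee_pos: [0.5325, -0.3019, 0.1836]
tcp_rot: [-179.8, 0.6, 176.0]
wrist_force: [0.7, 0.2, 0.1]
opening: 0.0513
grasp_force: 0.0
```

```bash
python3 - <<'E'
from h import *
T=pose()
go([.568,-.0075,.17],184.9,T)
E
```

```text
row [-14.8, 296.3, 12.6] [-0.28, 0.54, -8.89] n>= 7
```

Request:
play_rows:
  increments:
    - [[-14.8, 296.3, 10], [-0.3, 0.5, -8.9], 0.4]
    - [[-14.8, 296.3, 10], [-0.3, 0.5, -8.9], 0.4]
    - [[-14.8, 296.3, 10], [-0.3, 0.5, -8.9], 0.4]
    - [[-14.8, 296.3, 10], [-0.3, 0.5, -8.9], 0.4]
    - [[-14.8, 296.3, 10], [-0.3, 0.5, -8.9], 0.4]
    - [[-14.8, 296.3, 10], [-0.3, 0.5, -8.9], 0.4]
    - [[-14.8, 296.3, 10], [-0.3, 0.5, -8.9], 0.4]
    - [[-14.8, 296.3, 10], [-0.3, 0.5, -8.9], 0.4]
    - [[-14.8, 296.3, 10], [-0.3, 0.5, -8.9], 0.4]

```text
time: 12.7
ee_pos: [0.5661, -0.0071, 0.1669]
tcp_rot: [179.7, -0.4, -175.1]
wrist_force: [0.8, -0.2, 0.4]
opening: 0.0513
grasp_force: 0.0
```

```bash
python3 - <<'E'
from h import *
T=pose(); c,W,im,D,P=cloud('wrist',T)
box=(P[...,0]>.45)&(P[...,0]<.63)&(P[...,1]>-.045)&(P[...,1]<.15)&(P[...,2]>.058)&(P[...,2]<.07)
nl,L,S,C=cv2.connectedComponentsWithStats(box.astype(np.uint8))
for i in range(1,nl):
    if S[i,4]>40: print(S[i],cv2.minAreaRect(P[L==i][:,:2].astype(np.float32)*1000),np.median(P[L==i][:,2]))
go([.570,-.007,.061],184.9,T)
c,W,im,D,P=cloud('top'); m=(P[...,0]>.37)&(P[...,0]<.59)&(P[...,1]<-.23)&(P[...,1]>-.38)&(P[...,2]>.03)
print(m.sum(),np.median(P[m],0), cv2.minAreaRect(P[m][:,:2].astype(np.float32)*1000))
E
```

```text
[244 190  33  22 687] ((570.246826171875, -7.1820526123046875), (15.255661010742188, 23.368671417236328), 4.609066009521484) 0.06277289588941964
row [-4.7, -0.8, 105.8] [0.31, -0.4, -0.02] n>= 4
96 [ 0.52523157 -0.2988567   0.04846851] ((526.12255859375, -300.75518798828125), (24.686731338500977, 35.94712829589844), 84.72647094726562)
```

Block 3 stands in the tray. Block 1 unmoved at (0.570, −0.007).

Request:
play_rows:
  increments:
    - [[-4.7, -0.8, 50], [0.3, -0.4, 0], 0.4]
    - [[-4.7, -0.8, 90], [0.3, -0.4, 0], 0.4]
    - [[-4.7, -0.8, 106], [0.3, -0.4, 0], 0.4]
    - [[-4.7, -0.8, 106], [0.3, -0.4, 0], 0.4]
    - [[-4.7, -0.8, 106], [0.3, -0.4, 0], 1]
    - [[-4.7, -0.8, 106], [0.3, -0.4, 0], 1]
    - [[-4.7, -0.8, 106], [0.3, -0.4, 0], 1]
    - [[-4.7, -0.8, 106], [0.3, -0.4, 0], 1]
    - [[-4.7, -0.8, 106], [0.3, -0.4, 0], 1]
    - [[-4.7, -0.8, 106], [0.3, -0.4, 0], 1]
  grip_force: 60

```text
time: 13.8
ee_pos: [0.5704, -0.0065, 0.0613]
tcp_rot: [-180.0, 0.0, -175.1]
wrist_force: [0.2, -2.9, 3.8]
opening: 0.0226
grasp_force: 59.4
```

Request:
play_rows:
  increments:
    - [[0, 0, -20], [0, 0, 0], 1]
    - [[0, 0, -40], [0, 0, 0], 1]
    - [[0, 0, -80], [0, 0, 0], 1]
    - [[0, 0, -115], [0, 0, 0], 1]
    - [[0, 0, -115], [0, 0, 0], 1]

```text
time: 14.3
ee_pos: [0.5717, -0.006, 0.1809]
tcp_rot: [180.0, 0.4, -175.1]
wrist_force: [0.5, 0.5, -1.9]
opening: 0.0228
grasp_force: 59.0
```

```bash
python3 - <<'E'
from h import *
go([.44,-.305,.17],176)
E
```

```text
row [157.0, -286.6, 9.7] [0.05, 0.4, 8.93] n>= 8
```

Request:
play_rows:
  increments:
    - [[157, -286, 7], [0, 0.4, 8.9], 1]
    - [[157, -286, 7], [0, 0.4, 8.9], 1]
    - [[157, -286, 7], [0, 0.4, 8.9], 1]
    - [[157, -286, 7], [0, 0.4, 8.9], 1]
    - [[157, -286, 7], [0, 0.4, 8.9], 1]
    - [[157, -286, 7], [0, 0.4, 8.9], 1]
    - [[157, -286, 7], [0, 0.4, 8.9], 1]
    - [[157, -286, 7], [0, 0.4, 8.9], 1]
    - [[157, -286, 7], [0, 0.4, 8.9], 1]
    - [[157, -286, 7], [0, 0.4, 8.9], 1]

```text
time: 15.3
ee_pos: [0.4384, -0.3037, 0.1682]
tcp_rot: [180.0, -0.4, 176.1]
wrist_force: [0.0, 0.4, -2.1]
opening: 0.0225
grasp_force: 59.2
```

```bash
python3 - <<'E'
from h import *
o=telemetry.get_obs(); print(o['opening'],o['grasp_force'],o['wrist_force'])
go([.44,-.305,.0495],176)
E
```

```text
0.0224943819040591 59.24479901790619 [ 0.02507596  0.41270781 -2.06443742]
row [-2.6, -1.2, 118.7] [0.04, -0.43, 0.06] n>= 4
```

Request:
play_rows:
  increments:
    - [[-2, -1, 50], [0, -0.4, 0], 1]
    - [[-2, -1, 95], [0, -0.4, 0], 1]
    - [[-2, -1, 113], [0, -0.4, 0], 1]
    - [[-2, -1, 118], [0, -0.4, 0], 1]
    - [[-2, -1, 118], [0, -0.4, 0], 1]
    - [[-2, -1, 118], [0, -0.4, 0], 0.5]
    - [[-2, -1, 118], [0, -0.4, 0], 0.4]
    - [[-2, -1, 118], [0, -0.4, 0], 0.4]
    - [[-2, -1, 118], [0, -0.4, 0], 0.4]
    - [[-2, -1, 70], [0, -0.4, 0], 0.4]
    - [[-2, -1, 30], [0, -0.4, 0], 0.4]
    - [[-2, -1, -20], [0, -0.4, 0], 0.4]
    - [[-2, -1, -20], [0, -0.4, 0], 0.4]

```text
time: 16.6
ee_pos: [0.442, -0.3071, 0.1962]
tcp_rot: [-179.7, 0.5, 176.0]
wrist_force: [0.4, 0.3, -0.8]
opening: 0.0513
grasp_force: 0.0
```

```bash
cat > st.py <<'E'
from h import *
def st(n='top',pr=True):
    c,W,im,D,P=cloud(n); hsv=cv2.cvtColor(im,cv2.COLOR_RGB2HSV)
    m=(P[...,0]>.37)&(P[...,0]<.59)&(P[...,1]<-.23)&(P[...,1]>-.38)&(P[...,2]>.03)&(P[...,2]<.08)
    nl,L,S,C=cv2.connectedComponentsWithStats(m.astype(np.uint8))
    for i in range(1,nl):
        if S[i,4]>15: print(n,'tray blk',cv2.minAreaRect(P[L==i][:,:2].astype(np.float32)*1000),np.percentile(P[L==i][:,2],90))
    pl=(P[...,0]>.36)&(P[...,0]<.6)&(P[...,1]>-.14)&(P[...,1]<.15)&(abs(P[...,2]-.028)<.004)&(hsv[...,1]<45)
    pl=cv2.morphologyEx(pl.astype(np.uint8),cv2.MORPH_OPEN,np.ones((3,3),np.uint8)); nl,L,S,C=cv2.connectedComponentsWithStats(pl); m=L==(1+S[1:,4].argmax())
    r=cv2.minAreaRect(P[m][:,:2].astype(np.float32)*1000); print(n,'plate',r,S[1:,4].max())
    print(cv2.boxPoints(r).round(1).tolist())
    return im
E
python3 -c "
from st import *
save('t2.png',st()[140:280,180:390],3)"
```

```text
top tray blk ((525.5879516601562, -300.6920166015625), (25.172204971313477, 34.314388275146484), 85.760498046875) 0.05106520799268086
top tray blk ((437.251708984375, -307.0791015625), (24.967714309692383, 13.221537590026855), 84.87037658691406) 0.052101408868145294
top plate ((501.54803466796875, -14.6717529296875), (94.78922271728516, 198.77505493164062), 23.946672439575195) 1023
[[417.8999938964844, 56.900001525878906], [498.6000061035156, -124.69999694824219], [585.2000122070312, -86.30000305175781], [504.5, 95.4000015258789]]
```

View pics/t2.png

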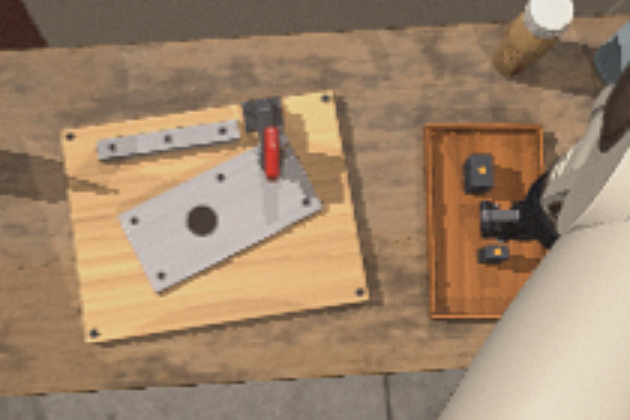

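Both blocks stand in the tray ((480,172) and (493,252)), gap is empty, plate still angled, knob open. Now plan the push: the shut fingers flush on the front edge near the free corner, following an arc about the pin.

```bash
cat > arc.py <<'E'
from h import *
S=np.array([.568,-.0915])
def f(th,g,y=88):
    t=np.radians(th); l=np.array([-86-g,y+96.5])/1000
    return S+[np.cos(t)*l[0]-np.sin(t)*l[1],np.sin(t)*l[0]+np.cos(t)*l[1]]
E
python3 - <<'E'
from arc import *
print(f(23.7,15),f(4.93,0))
go([*f(23.7,15),.12],203.7)
E
```

```text
[0.40135871 0.03684302] [0.46646249 0.08492671]
row [64.3, 340.2, 71.2] [-0.27, 0.27, -27.69] n>= 9
```

Request:
play_rows:
  increments:
    - [[64.3, 340, 20], [-0.3, 0.3, -27.7], 1]
    - [[64.3, 340, 20], [-0.3, 0.3, -27.7], 1]
    - [[64.3, 340, 20], [-0.3, 0.3, -27.7], 1]
    - [[64.3, 340, 20], [-0.3, 0.3, -27.7], 1]
    - [[64.3, 340, 20], [-0.3, 0.3, -27.7], 1]
    - [[64.3, 340, 20], [-0.3, 0.3, -27.7], 1]
    - [[64.3, 340, 20], [-0.3, 0.3, -27.7], 1]
    - [[64.3, 340, 71], [-0.3, 0.3, -27.7], 1]
    - [[64.3, 340, 71], [-0.3, 0.3, -27.7], 1]
    - [[64.3, 340, 71], [-0.3, 0.3, -27.7], 1]
    - [[64.3, 340, 71], [-0.3, 0.3, -27.7], 1]
    - [[64.3, 340, 71], [-0.3, 0.3, -27.7], 1]
    - [[64.3, 340, 71], [-0.3, 0.3, -27.7], 1]

```text
time: 17.95
ee_pos: [0.4006, 0.0373, 0.1191]
tcp_rot: [179.7, -0.1, -156.4]
wrist_force: [0.1, -0.7, -0.4]
opening: 0.0
grasp_force: 0.0
```

```bash
python3 - <<'E'
from arc import *
from st import st
im=st('wrist'); save('w5.png',im,1.2)
go([*f(23.7,15),.0405],203.7)
E
```

```text
wrist plate ((505.8658142089844, -26.294639587402344), (88.71376037597656, 181.62442016601562), 23.82422637939453) 16196
[[428.6000061035156, 38.900001525878906], [502.0, -127.30000305175781], [583.0999755859375, -91.5], [509.79998779296875, 74.69999694824219]]
row [-0.8, -1.3, 78.3] [0.32, -0.13, -0.06] n>= 3
```

View pics/w5.png

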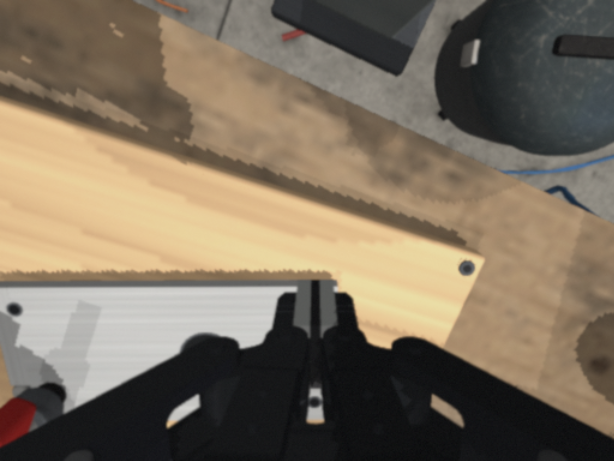

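```bash
python3 - <<'E'
from arc import *
T=pose(); c,W=cam('wrist',T)
p=onz(c,W,np.array([[100,283],[200,282],[280,281]])/1.2,.028); print(p.round(4),((p-T[:3,3])@T[:3,:3]).round(4))
p=onz(c,W,np.array([[336,281]])/1.2,.028); print(((p-T[:3,3])@T[:3,:3]).round(4))
E
```

```text
[[ 0.4729 -0.0659  0.028 ]
 [ 0.4493 -0.013   0.028 ]
 [ 0.4302  0.0294  0.028 ]] [[-0.0252 -0.1241  0.09  ]
 [-0.0248 -0.0663  0.0903]
 [-0.0243 -0.0198  0.0906]]
[[-0.0244  0.0129  0.0908]]
```

Front edge at row 281, 25 mm ahead of the TCP, free corner (336,281) 13 mm left: as planned. Descend in front of the plate.

Request:
play_rows:
  increments:
    - [[0, 0, 40], [0.3, 0, 0], 1]
    - [[0, 0, 70], [0.3, 0, 0], 1]
    - [[0, 0, 78], [0.3, 0, 0], 1]
    - [[0, 0, 78], [0.3, 0, 0], 1]
    - [[0, 0, 78], [0.3, 0, 0], 1]
    - [[0, 0, 78], [0.3, 0, 0], 1]

```text
time: 18.6
ee_pos: [0.4002, 0.0382, 0.0413]
tcp_rot: [180.0, -0.1, -156.3]
wrist_force: [0.1, -0.0, 0.6]
opening: 0.0001
grasp_force: 0.0
```

```bash
python3 - <<'E'
from arc import *
for th,g in [(23.7,0),(22,-.5),(19,-.5),(16,-.5),(13,-.5),(10,-.5),(7,-.5),(4.93,-1),(4.93,-3)]: go([*f(th,g),.0405],180+th)
E
```

```text
row [-15.5, -1.8, 0.8] [0.01, -0.1, 0.01] n>= 2
row [-21.5, 0.7, 0.7] [0.01, -0.1, 1.71] n>= 2
row [-31.4, 4.6, 0.7] [0.01, -0.1, 4.71] n>= 2
row [-41.5, 8.0, 0.7] [0.01, -0.1, 7.71] n>= 2
row [-51.8, 10.9, 0.7] [0.0, -0.1, 10.71] n>= 3
row [-62.1, 13.2, 0.7] [0.0, -0.1, 13.71] n>= 3
row [-72.6, 15.0, 0.7] [-0.0, -0.1, 16.71] n>= 3
row [-80.4, 15.8, 0.6] [-0.0, -0.1, 18.78] n>= 4
row [-82.3, 15.1, 0.6] [-0.0, -0.1, 18.78] n>= 4
```

Request:
play_rows:
  increments:
    - [[-8, -1, 0.5], [0, 0, 0], 1]
    - [[-14, -1.8, 0.5], [0, 0, 0], 1]
    - [[-18, -0.5, 0.5], [0, 0, 0.8], 1]
    - [[-21.5, 0.7, 0.5], [0, 0, 1.7], 1]
    - [[-26.5, 2.7, 0.5], [0, 0, 3.2], 1]
    - [[-31.4, 4.6, 0.5], [0, 0, 4.7], 1]
    - [[-36.5, 6.3, 0.5], [0, 0, 6.2], 1]
    - [[-41.5, 8, 0.5], [0, 0, 7.7], 1]
    - [[-46.6, 9.5, 0.5], [0, 0, 9.2], 1]
    - [[-51.8, 10.9, 0.5], [0, 0, 10.7], 1]
    - [[-57, 12.1, 0.5], [0, 0, 12.2], 1]
    - [[-62.1, 13.2, 0.5], [0, 0, 13.7], 1]
    - [[-67.4, 14.1, 0.5], [0, 0, 15.2], 1]
    - [[-72.6, 15, 0.5], [0, 0, 16.7], 1]
    - [[-72.6, 15, 0.5], [0, 0, 16.7], 1]

```text
time: 20.1
ee_pos: [0.46, 0.0816, 0.0388]
tcp_rot: [-180.0, -0.2, -173.0]
wrist_force: [-0.8, 0.2, 0.5]
opening: -0.0001
grasp_force: 0.0
```

```bash
python3 - <<'E'
from arc import *
from st import st
print(telemetry.get_obs()['torque'].round(2)); save('t3.png',st()[140:280,180:390],3)
for th,g in [(7,0),(4.93,0),(4.93,-3)]: go([*f(th,g),.0405],180+th)
E
```

```text
[-0.01 -0.    0.04]
top tray blk ((526.2687377929688, -301.09698486328125), (24.948904037475586, 35.43906784057617), 82.83309173583984) 0.051379199664788724
top tray blk ((437.2941589355469, -306.8541259765625), (24.45892333984375, 13.370973587036133), 85.43277740478516) 0.05115490372996443
top plate ((527.4323120117188, -23.842269897460938), (91.1492919921875, 156.80628967285156), 6.122159481048584) 606
[[473.79998779296875, 49.29999923706055], [490.5, -106.69999694824219], [581.0999755859375, -96.9000015258789], [564.4000244140625, 59.0]]
row [-0.4, -0.3, -1.8] [-0.01, -0.25, 0.04] n>= 2
row [-7.1, 2.7, -1.8] [-0.01, -0.25, 2.11] n>= 2
row [-10.1, 2.6, -1.8] [-0.01, -0.25, 2.11] n>= 2
```

View pics/t3.png

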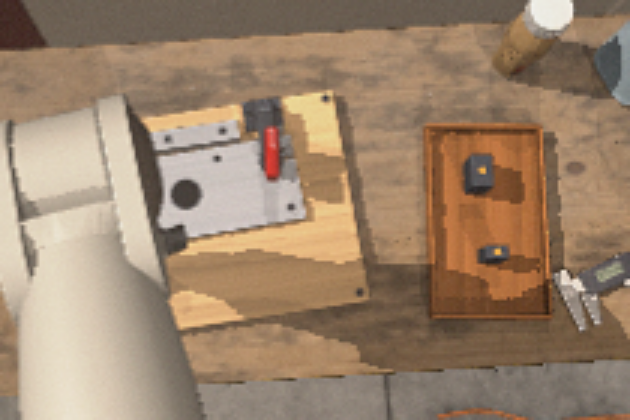

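Plate has swung to nearly parallel (about 6° vs 4.9°). Finish the push.

Request:
play_rows:
  increments:
    - [[-3.5, 1.3, -1.5], [0, 0, 1], 1]
    - [[-7, 2.5, -1.5], [0, 0, 2.1], 1]
    - [[-8.5, 2.5, -1.5], [0, 0, 2.1], 1]
    - [[-10, 2.5, -1.5], [0, 0, 2.1], 1]
    - [[-10, 2.5, -1.5], [0, 0, 2.1], 1]
    - [[-10, 2.5, -1.5], [0, 0, 2.1], 1]

```text
time: 20.75
ee_pos: [0.4655, 0.0843, 0.04]
tcp_rot: [-180.0, -0.7, -175.1]
wrist_force: [-22.6, -4.5, 14.4]
opening: -0.0001
grasp_force: 11.5
```

Request:
play_rows:
  increments:
    - [[5, 0, 0], [0, 0.5, 0], 1]
    - [[15, 0, -5], [0, 0.5, 0], 1]
    - [[20, 0, -50], [0, 0.5, 0], 1]
    - [[20, 0, -80], [0, 0.5, 0], 1]
    - [[20, 20, -120], [0, 0.5, 0], 1]
    - [[-50, 20, -160], [0, 0.5, 0], 0]
    - [[30, 0, -160], [0, 0.5, 0], 0]
    - [[30, -40, -160], [0, 0.5, 0], 0]
    - [[30, -40, -160], [0, 0.5, 0], 0]
    - [[30, -40, -160], [0, 0.5, 0], 0]
    - [[30, -40, -160], [0, 0.5, 0], 0]

```text
time: 21.85
ee_pos: [0.4434, 0.0429, 0.2009]
tcp_rot: [-180.0, -0.7, -175.1]
wrist_force: [0.3, 0.7, 0.1]
opening: 0.0848
grasp_force: 0.0
```

```bash
python3 - <<'E'
from st import *
im=st('wrist'); save('w6.png',im,1.5)
go([.5235,.1287,.12],184.9)
T=pose(); np.save('/tmp/T6.npy',T)
E
```

```text
wrist plate ((531.7974243164062, 1.9998855590820312), (97.83991241455078, 205.85494995117188), 4.758022308349609) 16371
[[474.5, 100.5], [491.6000061035156, -104.5999984741211], [589.0999755859375, -96.5], [572.0, 108.5999984741211]]
row [-88.2, 78.4, 79.7] [-0.01, -0.67, 0.04] n>= 4
```

View pics/w6.png

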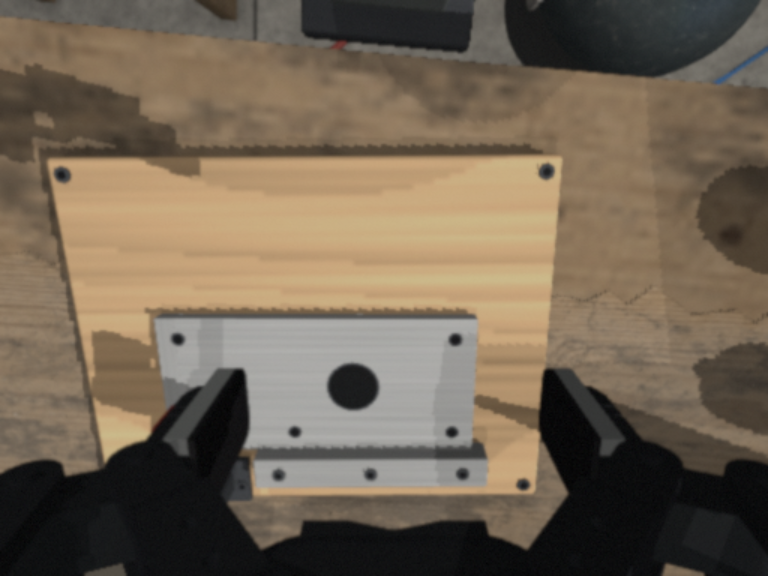

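Plate is flush along the fence (back edge meets the fence at row ~447), left end at x≈475. Nudge its left end right to seat the slot on the pin.

Request:
play_rows:
  increments:
    - [[-88, 80, 80], [0, -0.7, 0], 1]
    - [[-88, 80, 80], [0, -0.7, 0], 1]
    - [[-88, 80, 80], [0, -0.7, 0], 1]
    - [[-88, 80, 80], [0, -0.7, 0], 1]
    - [[-88, 80, 80], [0, -0.7, 0], 1]
    - [[-88, 80, 80], [0, -0.7, 0], 1]
    - [[-88, 80, 120], [0, -0.7, 0], 1]
    - [[-88, 80, 150], [0, -0.7, 0], 1]
    - [[-88, 80, 158.5], [0, -0.7, 0], 1]
    - [[-88, 80, 158.5], [0, -0.7, 0], 1]
    - [[-88, 80, 158.5], [0, -0.7, 0], 1]
    - [[-88, 80, 158.5], [0, -0.7, 0], 1]

```text
time: 23.1
ee_pos: [0.5233, 0.1297, 0.043]
tcp_rot: [180.0, 0.1, -175.1]
wrist_force: [-1.1, 0.4, 1.0]
opening: -0.0
grasp_force: 0.0
```

```bash
python3 - <<'E'
from h import *
p=pose()[:3,3]; d=p[:2]-[.5881,-.0965]; a=np.radians(4.93); print(d@[np.cos(a),np.sin(a)],d@[-np.sin(a),np.cos(a)],p)
E
```

```text
-0.04508423878929439 0.2309342872679195 [0.52333638 0.12970545 0.04303493]
```

Request:
play_rows:
  increments:
    - [[0, -4, 2], [0, 0, 0], 1]
    - [[0, -8, 2], [0, 0, 0], 1]
    - [[0, -10, 2], [0, 0, 0], 1]
    - [[0, -12, 2], [0, 0, 0], 1]
    - [[0, -12, 2], [0, 0, 0], 1]
    - [[0, -12, 2], [0, 0, 0], 1]

```text
time: 23.7
ee_pos: [0.5233, 0.1176, 0.0388]
tcp_rot: [-180.0, -0.0, -175.1]
wrist_force: [0.4, 1.0, -0.4]
opening: -0.0
grasp_force: 0.0
```

Request:
play_rows:
  increments:
    - [[0, -1, -1], [0, 0, 0], 1]
    - [[0, -2, -1], [0, 0, 0], 1]
    - [[0, -3, -1], [0, 0, 0], 1]
    - [[0, -3, -1], [0, 0, 0], 1]

```text
time: 24.1
ee_pos: [0.5235, 0.1147, 0.0399]
tcp_rot: [180.0, -0.0, -175.1]
wrist_force: [0.0, 0.2, -0.6]
opening: 0.0003
grasp_force: 0.5
```

Request:
play_rows:
  increments:
    - [[0, -1, 0], [0, 0, 0], 1]
    - [[0, -2, 0], [0, 0, 0], 1]
    - [[0, -2, 0], [0, 0, 0], 1]

```text
time: 24.4
ee_pos: [0.5236, 0.1134, 0.0399]
tcp_rot: [179.9, -0.0, -175.0]
wrist_force: [-1.1, 6.0, -0.0]
opening: 0.0001
grasp_force: 2.9
```

Request:
play_rows:
  increments:
    - [[0, -0.7, 0], [0, 0, 0], 1]
    - [[0, -1.5, 0], [0, 0, 0], 1]
    - [[0, -1.5, 0], [0, 0, 0], 1]
    - [[0, -1.5, 0], [0, 0, 0], 1]

```text
time: 24.8
ee_pos: [0.5241, 0.1114, 0.0404]
tcp_rot: [180.0, 0.0, -175.1]
wrist_force: [-1.2, 3.5, 6.2]
opening: 0.0004
grasp_force: 2.8
```

Request:
play_rows:
  increments:
    - [[0, -0.7, 0], [0, 0, 0], 1]
    - [[0, -1.5, 0], [0, 0, 0], 1]
    - [[0, -1.5, 0], [0, 0, 0], 1]
    - [[0, -1.5, 0], [0, 0, 0], 1]

```text
time: 25.2
ee_pos: [0.5244, 0.1099, 0.0405]
tcp_rot: [180.0, 0.0, -175.1]
wrist_force: [-0.3, 3.6, 4.4]
opening: -0.0003
grasp_force: 2.6
```

Request:
play_rows:
  increments:
    - [[0, -0.7, 0], [0, 0, 0], 1]
    - [[0, -1.5, 0], [0, 0, 0], 1]
    - [[0, -1.5, 0], [0, 0, 0], 1]
    - [[0, -1.5, 0], [0, 0, 0], 1]

```text
time: 25.6
ee_pos: [0.5246, 0.1086, 0.0405]
tcp_rot: [180.0, 0.0, -175.1]
wrist_force: [-0.5, 3.3, 5.2]
opening: -0.0001
grasp_force: 3.5
```

```bash
python3 - <<'E'
from h import *
c,W=cam('top'); im,D=camera('top'); save('t4.png',im[150:240,190:310],6)
o=telemetry.get_obs(); print(o['wrist_force'],o['torque'],o['ee_pos'])
E
```

```text
[0.01207985 3.82920332 5.34890911] [ 0.88206548  0.09862959 -0.00426577] [0.52455702 0.10857057 0.0405122 ]
```

View pics/t4.png

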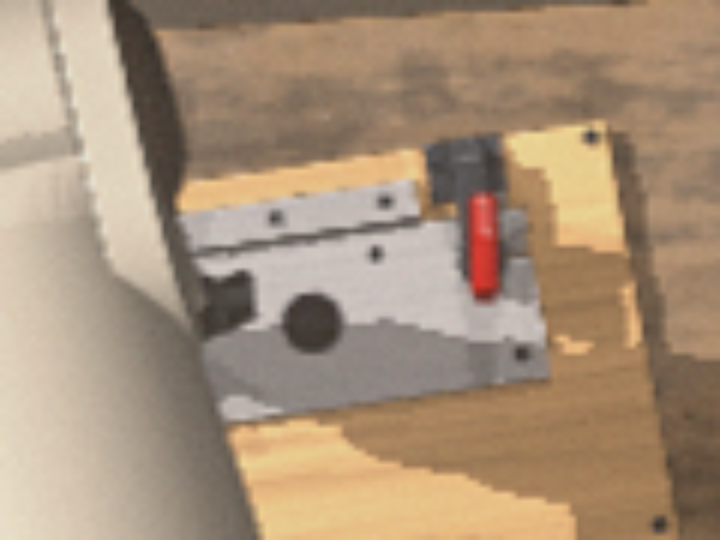

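The top crop shows the plate flush to the fence, with the fingers at its left end (230,300). The force is ambiguous, so I'll retreat and measure.

Request:
play_rows:
  increments:
    - [[0, 4, -1], [0, 0, 0], 1]
    - [[0, 15, -3], [0, 0, 0], 1]
    - [[0, 15, -50], [0, 0, 0], 1]
    - [[0, -35, -100], [0, 0, 0], 1]
    - [[40, -85, -150], [0, 0, 0], 0]
    - [[80, -85, -160], [0, 0, 0], 0]
    - [[80, -85, -160], [0, 0, 0], 0]
    - [[80, -85, -160], [0, 0, 0], 0]
    - [[80, -85, -160], [0, 0, 0], 0]

```text
time: 26.55
ee_pos: [0.4519, 0.0168, 0.2002]
tcp_rot: [-180.0, 0.0, -175.1]
wrist_force: [1.1, -1.1, -0.2]
opening: 0.0721
grasp_force: 0.0
```

```bash
python3 - <<'E'
from st import *
im=st('wrist'); save('w7.png',im,1.5); print(pose()[:3,3])
E
```

```text
wrist plate ((531.663818359375, 3.8700942993164062), (98.27379608154297, 211.22537231445312), 4.852090835571289) 17003
[[473.79998779296875, 104.9000015258789], [491.6000061035156, -105.5], [589.5999755859375, -97.19999694824219], [571.7000122070312, 113.30000305175781]]
[0.45199899 0.0170224  0.19945149]
```

View pics/w7.png

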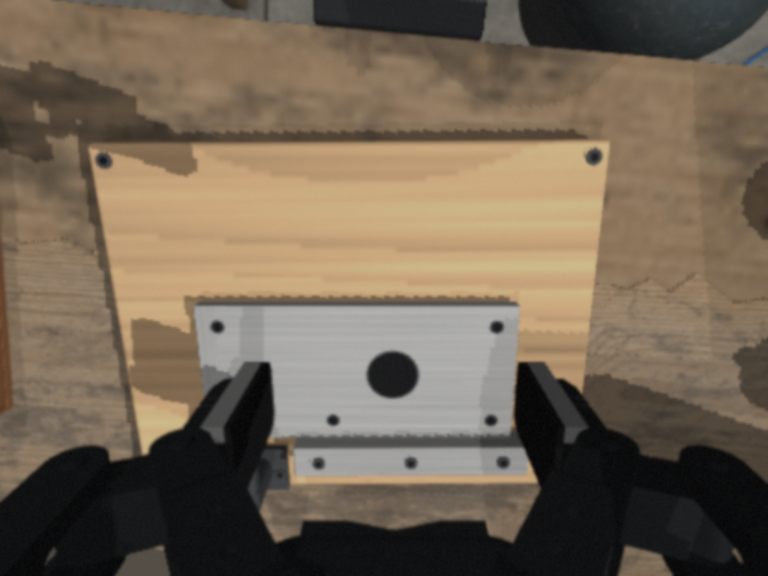

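Plate is still flush; front corners at (196,304) and (518,304), base front corners (92,147) and (609,142). Compute the plate's along-fence position against the base in both views.

```bash
python3 - <<'E'
from h import *
a=np.radians(4.93); y=np.array([-np.sin(a),np.cos(a)]); x=np.array([np.cos(a),np.sin(a)])
for n,T,pl,b in (('before',np.load('/tmp/T6.npy'),[(155,318),(477,317)],[(47,158),(561,157)]),('after',pose(),[(196,304),(518,304)],[(92,147),(609,142)])):
    c,W=cam('wrist',T); p=onz(c,W,np.array(pl)/1.5,.028)[:,:2]; q=onz(c,W,np.array(b)/1.5,.018)[:,:2]
    print(n,'plate y',p@y*1e3,'base y',q@y*1e3,'len',(p@y)[1]-(p@y)[0],(q@y)[1]-(q@y)[0],'right gap(55)',(p@y-q@y)[0]*1e3,'left gap(50)',(q@y-p@y)[1]*1e3,'x depth(100)',(p@x-q@x)*1e3)
E
```

```text
before plate y [-144.68488537   58.16050048] base y [-200.31470778  105.27345453] len 0.2028453858435002 0.3055881623012512 right gap(55) 55.62982240838837 left gap(50) 47.112954049362585 x depth(100) [97.2591384  97.40740856]
after plate y [-144.31365818   56.32725589] base y [-198.25102081  105.11420676] len 0.20064091407451956 0.30336522757060613 right gap(55) 53.9373626246733 left gap(50) 48.78695087141331 x depth(100) [93.97915018 96.83661111]
```

Relative to the base the slot is home: plate centre offset 2.6 mm (should be 2.5; it was 4.3 before the nudge). Now the knob.

```bash
python3 - <<'E'
from h import *
go([.554,-.0717,.15],185.3)
E
```

```text
row [-94.1, -97.1, 49.4] [-0.02, -0.04, -0.39] n>= 4
```

Request:
play_rows:
  increments:
    - [[-94, -97, 49], [0, 0, -0.4], 0]
    - [[-94, -97, 49], [0, 0, -0.4], 0]
    - [[-94, -97, 49], [0, 0, -0.4], 0]
    - [[-94, -97, 49], [0, 0, -0.4], 0]
    - [[-94, -97, 49], [0, 0, -0.4], 0]
    - [[-94, -97, 49], [0, 0, -0.4], 0]
    - [[-94, -97, 49], [0, 0, -0.4], 0]

```text
time: 27.3
ee_pos: [0.5536, -0.071, 0.1515]
tcp_rot: [-180.0, 0.0, -174.6]
wrist_force: [-0.4, -0.6, -0.1]
opening: 0.0854
grasp_force: 0.0
```

```bash
cat > knob.py <<'E'
from h import *
T=pose(); c,W,im,D,P=cloud('wrist',T); hsv=cv2.cvtColor(im,cv2.COLOR_RGB2HSV)
red=((hsv[...,0]<7)|(hsv[...,0]>173))&(hsv[...,1]>150)&(P[...,2]>.088)&(P[...,2]<.1)&(abs(P[...,0]-.55)<.06)&(abs(P[...,1]+.07)<.06)
q=P[red][:,:2].astype(np.float32)*1000; print(cv2.minAreaRect(q),red.sum())
E
python3 -c "
from knob import *
go([.554,-.0717,.087],185.3,T)"
```

```text
((553.6959838867188, -71.93966674804688), (14.56643295288086, 53.50094223022461), 87.7760238647461) 1864
row [-0.4, -0.7, 64.5] [-0.03, 0.01, 0.09] n>= 3
```

Request:
play_rows:
  increments:
    - [[-0.4, -0.7, 30], [0, 0, 7.5], 0]
    - [[-0.4, -0.7, 64], [0, 0, 7.5], 0]
    - [[-0.4, -0.7, 64], [0, 0, 7.5], 0]
    - [[-0.4, -0.7, 64], [0, 0, 7.5], 0]
    - [[-0.4, -0.7, 64], [0, 0, 7.5], 1]
    - [[-0.4, -0.7, 64], [0, 0, 7.5], 1]
    - [[-0.4, -0.7, 64], [0, 0, 7.5], 1]
    - [[-0.4, -0.7, 64], [0, 0, 7.5], 1]
    - [[-0.4, -0.7, 64], [0, 0, 7.5], 1]
    - [[-0.4, -0.7, 64], [0, 0, 7.5], 1]
    - [[-0.4, -0.7, 64], [0, 0, 7.5], 1]
    - [[-0.4, -0.7, 64], [0, 0, 7.5], 1]
    - [[-0.4, -0.7, 64], [0, 0, 7.5], 1]
  grip_force: 40

```text
time: 28.65
ee_pos: [0.5543, -0.0726, 0.0873]
tcp_rot: [-180.0, 0.0, 177.8]
wrist_force: [-1.1, 0.7, 5.5]
opening: 0.0141
grasp_force: 42.1
```

Request:
play_rows:
  increments:
    - [[0, 0, 0], [0, 0, -3], 1]
    - [[0, 0, 0], [0, 0, -6], 1]
    - [[0, 0, 0], [0, 0, -6], 1]

```text
time: 28.95
ee_pos: [0.5543, -0.0726, 0.0873]
tcp_rot: [-180.0, 0.0, -176.1]
wrist_force: [0.0, 0.5, 5.4]
opening: 0.0142
grasp_force: 42.2
```

```bash
cat > tq.py <<'E'
from h import *
o=telemetry.get_obs(); print(o['torque'].round(2),o['wrist_force'].round(1),o['tcp_rot'].round(2),o['opening'],o['grasp_force'])
E
python3 tq.py
```

```text
[0.12 0.25 0.07] [0.  0.5 5.4] [-1.7998e+02  1.0000e-02 -1.7607e+02] 0.014202408073968177 42.242719531059265
```

Request:
play_rows:
  increments:
    - [[0, 0, 0], [0, 0, -4], 1]
    - [[0, 0, 0], [0, 0, -8], 1]
    - [[0, 0, 0], [0, 0, -11], 1]
    - [[0, 0, 0], [0, 0, -14], 1]
    - [[0, 0, 0], [0, 0, -16], 1]
    - [[0, 0, 0], [0, 0, -16], 1]

```text
time: 29.55
ee_pos: [0.5547, -0.0726, 0.0876]
tcp_rot: [180.0, 0.1, -160.5]
wrist_force: [0.9, 4.4, 7.2]
opening: 0.0143
grasp_force: 153.8
```

```bash
python3 tq.py
```

```text
[ 0.89 -0.17 -4.47] [0.9 4.4 7.2] [ 1.7998e+02  9.0000e-02 -1.6048e+02] 0.014252216567387621 153.75877546146512
```

Request:
play_rows:
  increments:
    - [[0, 0, 0], [0, 0, 4], 1]
    - [[0, 0, 0], [0, 0, 4], 1]

```text
time: 29.75
ee_pos: [0.5547, -0.0726, 0.0876]
tcp_rot: [180.0, 0.1, -164.6]
wrist_force: [1.4, 3.4, 6.2]
opening: 0.0143
grasp_force: 115.4
```

```bash
python3 tq.py
```

```text
[ 0.67 -0.24 -3.08] [1.4 3.4 6.2] [ 1.7998e+02  8.0000e-02 -1.6456e+02] 0.014323637892010684 115.3749418258667
```

Request:
play_rows:
  increments:
    - [[0, 0, 0], [0, 0, 4], 1]
    - [[0, 0, 0], [0, 0, 4], 1]

```text
time: 29.95
ee_pos: [0.5547, -0.0726, 0.0875]
tcp_rot: [-180.0, 0.1, -168.4]
wrist_force: [1.1, 2.9, 5.1]
opening: 0.0144
grasp_force: 81.7
```

```bash
python3 tq.py
```

```text
[ 0.5  -0.29 -1.72] [1.1 2.9 5.1] [-1.8000e+02  6.0000e-02 -1.6839e+02] 0.014378646308947021 81.74787182360888
```

Stop confirmed at bar ≈ jig x (elastic wind-up beyond it). Now turn clockwise.

Request:
play_rows:
  increments:
    - [[0, 0, 0], [0, 0, 8], 1]
    - [[0, 0, 0], [0, 0, 16], 1]
    - [[0, 0, 0], [0, 0, 24], 1]
    - [[0, 0, 0], [0, 0, 32], 1]
    - [[0, 0, 0], [0, 0, 40], 1]
    - [[0, 0, 0], [0, 0, 48], 1]
    - [[0, 0, 0], [0, 0, 56], 1]
    - [[0, 0, 0], [0, 0, 64], 1]
    - [[0, 0, 0], [0, 0, 72], 1]
    - [[0, 0, 0], [0, 0, 80], 1]
    - [[0, 0, 0], [0, 0, 88], 1]
    - [[0, 0, 0], [0, 0, 96], 1]
    - [[0, 0, 0], [0, 0, 104], 1]
    - [[0, 0, 0], [0, 0, 112], 1]
    - [[0, 0, 0], [0, 0, 120], 1]
    - [[0, 0, 0], [0, 0, 128], 1]
    - [[0, 0, 0], [0, 0, 136], 1]
    - [[0, 0, 0], [0, 0, 144], 1]
    - [[0, 0, 0], [0, 0, 150], 1]
    - [[0, 0, 0], [0, 0, 150], 1]

```text
time: 31.95
ee_pos: [0.5536, -0.073, 0.0873]
tcp_rot: [-180.0, 0.1, 41.7]
wrist_force: [-4.9, -2.2, 8.3]
opening: 0.014
grasp_force: 43.1
```

```bash
python3 tq.py
```

```text
[-0.27  0.94 -0.05] [-4.9 -2.2  8.3] [-1.800e+02  1.100e-01  4.168e+01] 0.01404343179872308 43.128424286842346
```

Request:
play_rows:
  increments:
    - [[0, 0, 0], [0, 0, 4], 1]
    - [[0, 0, 0], [0, 0, 8], 1]
    - [[0, 0, 0], [0, 0, 11], 1]
    - [[0, 0, 0], [0, 0, 13], 1]
    - [[0, 0, 0], [0, 0, 13], 1]
    - [[0, 0, 0], [0, 0, 13], 1]

```text
time: 32.55
ee_pos: [0.554, -0.0726, 0.0875]
tcp_rot: [180.0, 0.1, 29.1]
wrist_force: [-2.5, -1.3, 7.9]
opening: 0.0147
grasp_force: 88.3
```

```bash
python3 tq.py
```

```text
[-0.21  0.59  2.2 ] [-2.5 -1.3  7.9] [1.7996e+02 6.0000e-02 2.9090e+01] 0.014685140371568609 88.31722643226385
```

At the clockwise stop (2.2 N m wind-up, neutral ≈35.5° as expected). Unwind to just short of neutral, open, lift.

Request:
play_rows:
  increments:
    - [[0, 0, 0], [0, 0, -4], 1]
    - [[0, 0, 0], [0, 0, -5.5], 1]
    - [[0, 0, 0], [0, 0, -5.5], 1]
    - [[0, 0, 0], [0, 0, -5.5], 0]
    - [[0, 0, 0], [0, 0, -5.5], 0]
    - [[0, 0, 0], [0, 0, -5.5], 0]
    - [[0, 0, 0], [0, 0, -5.5], 0]
    - [[0, 0, 0], [0, 0, -5.5], 0]
    - [[0, 0, -40], [0, 0, -5.5], 0]
    - [[0, 0, -80], [0, 0, -5.5], 0]
    - [[0, 0, -110], [0, 0, -5.5], 0]
    - [[0, 0, -110], [0, 0, -5.5], 0]
    - [[0, 0, -110], [0, 0, -5.5], 0]

```text
time: 33.85
ee_pos: [0.5545, -0.0727, 0.1973]
tcp_rot: [180.0, -0.0, 34.3]
wrist_force: [0.5, 1.2, -1.7]
opening: 0.0854
grasp_force: 0.0
```

```bash
python3 knob.py; python3 -c "
from h import *
go([.44,.02,.20],184.9)"
```

```text
((555.0452880859375, -71.14202880859375), (52.25152587890625, 14.409594535827637), 35.77273941040039) 1215
row [-42.0, -140.8, -3.7] [-0.09, -0.0, -150.58] n>= 19
```

Request:
play_rows:
  increments:
    - [[-42, -140, -3], [0, 0, -150], 0]
    - [[-42, -140, -3], [0, 0, -150], 0]
    - [[-42, -140, -3], [0, 0, -150], 0]
    - [[-42, -140, -3], [0, 0, -150], 0]
    - [[-42, -140, -3], [0, 0, -150], 0]
    - [[-42, -140, -3], [0, 0, -150], 0]
    - [[-42, -140, -3], [0, 0, -150], 0]
    - [[-42, -140, -3], [0, 0, -150], 0]
    - [[-42, -140, -3], [0, 0, -150], 0]
    - [[-42, -140, -3], [0, 0, -150], 0]
    - [[-42, -140, -3], [0, 0, -150], 0]
    - [[-42, -140, -3], [0, 0, -150], 0]
    - [[-42, -140, -3], [0, 0, -150], 0]
    - [[-42, -140, -3], [0, 0, -150], 0]
    - [[-42, -140, -3], [0, 0, -150], 0]
    - [[-42, -140, -3], [0, 0, -150], 0]
    - [[-42, -140, -3], [0, 0, -150], 0]
    - [[-42, -140, -3], [0, 0, -150], 0]
    - [[-42, -140, -3], [0, 0, -150], 0]
    - [[-42, -140, -3], [0, 0, -150], 0]

```text
time: 35.9
ee_pos: [0.4402, 0.0193, 0.199]
tcp_rot: [-180.0, -0.1, -175.8]
wrist_force: [-0.4, -0.4, 0.1]
opening: 0.0851
grasp_force: 0.0
```

```bash
python3 - <<'E'
from st import *
st('top'); im=st('wrist'); save('w8.png',im,1.5); print(pose()[:3,3])
E
```

```text
top tray blk ((525.7405395507812, -300.5850830078125), (24.89975357055664, 34.2991943359375), 84.54295349121094) 0.05166591717718192
top tray blk ((437.19580078125, -306.5594482421875), (24.77535629272461, 13.276244163513184), 86.07756042480469) 0.050453202553578304
top plate ((508.3307800292969, -79.44406127929688), (32.6326904296875, 58.18700408935547), 17.84850311279297) 98
[[483.8999938964844, -56.79999923706055], [501.70001220703125, -112.0999984741211], [532.7999877929688, -102.0999984741211], [514.9000244140625, -46.70000076293945]]
wrist plate ((531.4248046875, 4.775352478027344), (97.75350952148438, 213.8316192626953), 4.872018337249756) 16788
[[473.6000061035156, 107.19999694824219], [491.79998779296875, -105.9000015258789], [589.2000122070312, -97.5999984741211], [571.0, 115.5]]
[0.44037329 0.01933792 0.19938572]
```

View pics/w8.png

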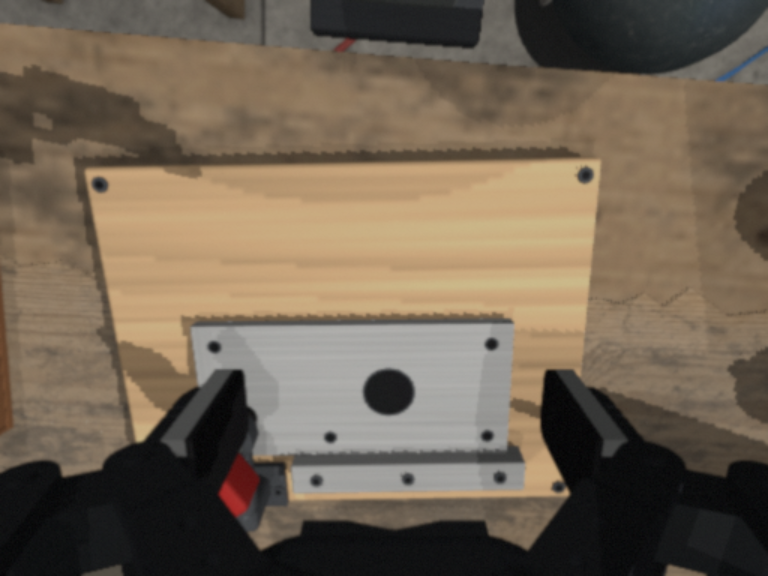

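Plate flush and clamped, corners (192,324), (513,321); knob turned; both blocks in the tray. One last numeric check, then hand in if it holds.

```bash
python3 - <<'E'
from h import *
a=np.radians(4.93); y=np.array([-np.sin(a),np.cos(a)])
c,W=cam('wrist',pose()); p=onz(c,W,np.array([(192,324),(513,321)])/1.5,.028)[:,:2]; q=onz(c,W,np.array([(85,168),(600,158)])/1.5,.018)[:,:2]
off=1e3*((p@y).mean()-(q@y).mean()); print('offset (2.5)',off)
if abs(off-2.5)<2.5: print(workorder.job_done())
E
```

```text
offset (2.5) 3.4196808777853667
the job is handed in; nothing more can be done
None
```

I handed the job in with the plate flush along the fence and clamped, both setting blocks that were present in the tray, and the slot measured within about 1 mm of home on the pivot pin; no verdict came back.

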